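# Snap the food box lid shut all round

## Task

Press the snap-fit lid of the clear food box shut with your fingertips, so that all four sections of its rim click down flush with the corners; leave the end with the orange pull tab until last, after the other three are shut, so the air can get out there. Only press: do not lift the box, and do not shove it out of its place. Leave everything else on the counter where it is.

Things in the scene. Friction and masses are not known exactly. Their poses are not given: they have to be found in the camera images.
- food_box: clear food box, teal lid laid on it, 180 x 130 mm, 72 mm high at its four 24 mm corner pieces; loose, 0.6 to 1.1 kg, at any yaw. Origin: centre of its underside; x along its length towards the orange tab, z up. Between the corners the rim is four sections that slide down 7 mm; a yellow seal shows under one that is up. The clear middle of the lid is recessed, 66 mm above the counter.
- tab_end_top (a point): middle of the top face of the rim section at the tab end (78 mm long across the box, 24 mm wide), 78 mm from the box's centre; a flat orange tab 34 mm wide sticks out 20 mm from it. Moves with the section.
- plain_end_top (a point): middle of the top face of the rim section at the other short end (78 x 24 mm, no tab), 78 mm from the box's centre. Moves with the section.
- left_side_top (a point): middle of the top face of the long rim section on the box's +y side (128 mm long, 24 mm wide), 53 mm from the box's centre. Moves with the section.
- right_side_top (a point): middle of the top face of the long rim section on the box's -y side (128 mm long, 24 mm wide), 53 mm from the box's centre. Moves with the section.
- tab_end (a joint): The rim section with the orange tab. Its value is its downward travel in m: 0 = up (open, top 79 mm above the counter), 0.007 = clicked shut (top 72 mm above the counter, flush with the corner pieces). A snap spring pushes it back up with about 6 N at first, falling to zero half-way (0.0035); past half-way it snaps down by itself and stays shut.
- plain_end (a joint): The rim section at the short end without tab. Its value is its downward travel in m: 0 = up (open, top 79 mm above the counter), 0.007 = clicked shut (top 72 mm above the counter, flush with the corner pieces). A snap spring pushes it back up with about 6 N at first, falling to zero half-way (0.0035); past half-way it snaps down by itself and stays shut.
- left_side (a joint): The long rim section on the box's +y side. Its value is its downward travel in m: 0 = up (open, top 79 mm above the counter), 0.007 = clicked shut (top 72 mm above the counter, flush with the corner pieces). A snap spring pushes it back up with about 6 N at first, falling to zero half-way (0.0035); past half-way it snaps down by itself and stays shut.
- right_side (a joint): The long rim section on the box's -y side. Its value is its downward travel in m: 0 = up (open, top 79 mm above the counter), 0.007 = clicked shut (top 72 mm above the counter, flush with the corner pieces). A snap spring pushes it back up with about 6 N at first, falling to zero half-way (0.0035); past half-way it snaps down by itself and stays shut.
- jar: closed glass jar, 72 mm across, 110 mm high; leave alone. Further right (y below -0.4) stands a fixed red dish rack, up to 165 mm high. Origin: centre of its underside.
- coaster: round bamboo coaster, 96 mm across, 8 mm thick, under the espresso cup; leave alone. Origin: centre of its underside.
- espresso_cup: white ceramic espresso cup with a handle, 62 mm across, 58 mm high, standing on the coaster; leave alone. Further left (y above 0.44) stands a fixed hob, 51 mm high. Origin: centre of its underside.
- ladle: black nylon ladle lying on the counter beyond the box, 300 mm long, up to 31 mm high, handle along its -x; leave alone. Origin: on the counter, near its middle.
- spice_tin: yellow tin, 52 mm across, 75 mm high; leave alone. Origin: centre of its underside.
- dish_brush: flat brush with a wooden handle lying on the counter; leave alone. Origin: on the counter, under the brush.
Not all that is in view belongs to the job. What is shaped like the food_box but black is not meant.

How it is judged:
By the outcome, as a careful person would: the job done as asked, in the order asked, and still so for the second after the job is handed in, with the robot touching nothing.
It also fails if it takes over 42 s, if anything falls off the work surface, if the arm or the gripper's body presses on something with over 40 N, if the wrist force passes 120 N, or if a joint passes its speed limit or range.

## Robot

A 7-joint arm with a two-finger parallel gripper is mounted at the origin on the work surface. World frame = base frame: x ahead of the robot, y to its left, z up, the work surface at z = 0. Lengths are in m, angles in rad, forces in N, time in s.
With the tool pointing down it reaches from about 0.4 to 0.85 m from the base axis. Payload 4.5 kg.
Tool frame: the origin (TCP) lies on the centre line of the jaws, within the pads' length; the fingertips stand 11 mm ahead of it and the grasp point (between the pads) lies 8 mm behind it; z points along the fingers, x is the direction in which the jaws open and shut, and the axes are right-handed (so a half turn about z gives the same grasp; the last joint's range is limited). The gripper opens to 88 mm and grips with 3 to 60 N. Pads are 18 mm wide; open, the fingers measure 123 mm over their backs; the gripper's body (75 mm by 187 mm) begins 45 mm behind the grasp point.
Start: joints at [-1.165, 0.689, -0.195, 1.565, 0.157, 0.902, -0.215], TCP at [0.227, 0.582, 0.25] pointing down, gripper open.
Joint ranges: [-3.01, 3.01], [-0.46, 2.08], [-1.47, 1.51], [0.13, 2.56], [-1, 4.14], [0.04, 2.09], [-2.66, 2.66]. Speed limits (rad/s): [2.57, 2.57, 3.14, 3.14, 3.14, 3.14, 3.14].

## Interface

Orientations are given as a unit quaternion [x, y, z, w].
In Python, from plant import r, vision, order, nets gives the robot as it stands.
- The arm moves only by the tool send_rows, never from a script. Its argument "series" is a list of rows, each an object with "delta_pos": the shift along the tool's x, y, z in cm, a list of three; "turn": the turn about the tool's z in degrees; "jaw": the closure, from 0 (fully open) to 1 (shut). In form: [{"delta_pos": [x, y, z], "turn": turn, "jaw": jaw}, ...]. A call has 1 to 8 rows; each row is the pose to reach, as a shift and turn from the pose commanded when the call began, along the tool's axes at that moment; what a row does not reach only later rows make up. A row lasts 1/12 s, in which the tool goes at most 41.7 mm and 7.16 degrees, less where a joint would pass 70% of its speed; a pose out of reach is approached as far as the arm can. A call with a gripper value outside its range is refused whole. The fingers move at their own pace and stop on an object; "force" is the grip in N (left out, the last holds). Time passes only in rows, so rows that repeat a pose let the fingers close. It gives the time, the measured TCP pose, the force and the opening at its end, in the units of the state.
- r.get_state(): the state, without advancing time (a new reading comes with each control period).
- vision.snapshot(name): name is "scene" or "top" or "wrist"; returns the picture (400x640x3 uint8, blue, green, red); there is no depth.
- vision.camera_params(name): a dict with "intrinsics" (3x3 intrinsics, pixels), "D" ([k1, k2, p1, p2, k3] as OpenCV has them; the pictures are not rectified), "extrinsics" (4x4, takes a point from world to camera coordinates). Camera axes: x right, y down, z forward; pixel columns grow to the right and rows downward; lengths in m; the calibration is good to about 2 mm. A picture is of the moment at which its call begins: read the wrist's pose just before it. camera_params takes no time and is no camera call; for the wrist camera it gives the pose at the moment of the call.
- order.finish_job(): hands the job in, once; it reports no verdict.
Trained networks look in the newest picture that a camera, given by its name, has taken for a name from the list of things; names that differ only in an ending like _2 or _b are one class to them, and where a whole thing is asked for, a point or a joint stands for the part that bears it (a point fixed in the world has none). Each returns a list of dicts, best first, with "score" (0 to 1); they miss things now and then, are a little off and sometimes report something else, mostly with a low value. They report only what shows in the picture. A call takes as long as a camera call. They do not tell look-alikes from the thing itself.
- nets.boxes_of(camera, label): "location" ([row, column] as shares, 0 to 1, of the picture: columns of its width, rows of its height, amid what is visible of it).
- nets.trace(camera, label): "region" (400x640 bool, what is visible of it) and "location" ([row, column] as shares, 0 to 1, of the picture: columns of its width, rows of its height, amid what is visible of it).
The state is a dict: "clock": time; "q": joint angles; "qd": joint speeds; "joint_torque": joint torques, N m; "tool_pos": TCP position; "eef_rot": TCP orientation; "contact_force": force on the tool from outside, world axes, zero at the start; "moment": the same for the moment, N m; "opening": opening from 0.0 (shut) to 1.0 (fully open).
Only numpy, scipy, OpenCV 4.12 (cv2) and the standard library are available. Lean on these libraries where they do the work, as an engineer would, in place of code of your own. Each camera call takes 0.05 s, during which the arm holds its last target.

## Working session

There is one attempt and no reset: what is moved stays moved. The work goes in short steps, Python scripts to look and compute and a tool call to move; the robot and the scene stay as the last step left them, time stands still between calls to the robot, and variables do not carry over. Pictures are saved under pics/ and viewed, and the job is handed in when it is done.

Besides the shell and the picture viewer there is one more tool, called after "Request:" as a command line: name --argument value ..., lists and objects as JSON in quotes. send_rows: Moves the arm, as the interface text tells. Its arguments: {"type":"object","properties":{"series":{"type":"array"},"force":{"type":"number"}},"required":["series"]}

```bash
mkdir -p pics; python3 - <<'E'
from plant import r, vision, order, nets
import cv2
s=r.get_state(); print({k:s[k] for k in ['clock','tool_pos','eef_rot','contact_force','opening']})
for c in ['scene','top']:
    cv2.imwrite(f'pics/{c}0.png',vision.snapshot(c))
    for l in ['food_box']:
        for d in nets.trace(c,l): print(c,l,d['score'],d['location'],d['region'].sum())
    for l in ['tab_end_top','plain_end_top','left_side_top','right_side_top']:
        for d in nets.boxes_of(c,l)[:3]: print(c,l,d['score'],d['location'])
E
```

```text
{'clock': 0.0, 'tool_pos': array([0.22689127, 0.58171837, 0.2489172 ]), 'eef_rot': array([ 8.25597842e-01,  5.64258252e-01, -7.07664892e-04,  5.72413329e-04]), 'contact_force': array([0.62874165, 0.03575588, 0.00568984]), 'opening': 1.003382635079626}
scene food_box 0.93 [0.394, 0.6991] 2237
scene food_box 0.81 [0.5227, 0.4972] 2696
scene food_box 0.35 [0.5122, 0.525] 307
scene tab_end_top 0.77 [0.3408, 0.7197]
scene tab_end_top 0.52 [0.4527, 0.5123]
scene tab_end_top 0.39 [0.5567, 0.4864]
scene plain_end_top 0.73 [0.555, 0.4933]
scene left_side_top 0.7 [0.3563, 0.6748]
scene left_side_top 0.5 [0.5008, 0.4717]
scene left_side_top 0.42 [0.5222, 0.5216]
scene right_side_top 0.8 [0.3937, 0.7277]
scene right_side_top 0.65 [0.5125, 0.5258]
top food_box 0.89 [0.5048, 0.5258] 2880
top food_box 0.8 [0.7255, 0.3048] 3272
top food_box 0.61 [0.4317, 0.5356] 226
top food_box 0.48 [0.5052, 0.5527] 316
top food_box 0.41 [0.5655, 0.5138] 329
top tab_end_top 0.7 [0.7937, 0.2828]
top plain_end_top 0.62 [0.5092, 0.552]
top plain_end_top 0.57 [0.6675, 0.323]
top plain_end_top 0.56 [0.4313, 0.5316]
top left_side_top 0.91 [0.7485, 0.3278]
top left_side_top 0.89 [0.503, 0.5522]
top left_side_top 0.47 [0.4915, 0.4964]
top right_side_top 0.9 [0.7035, 0.2792]
top right_side_top 0.79 [0.4867, 0.4941]
top right_side_top 0.41 [0.517, 0.5552]
```

View pics/scene0.png

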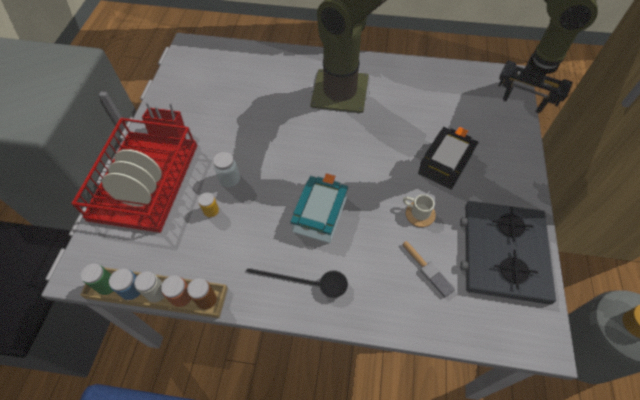

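View pics/top0.png

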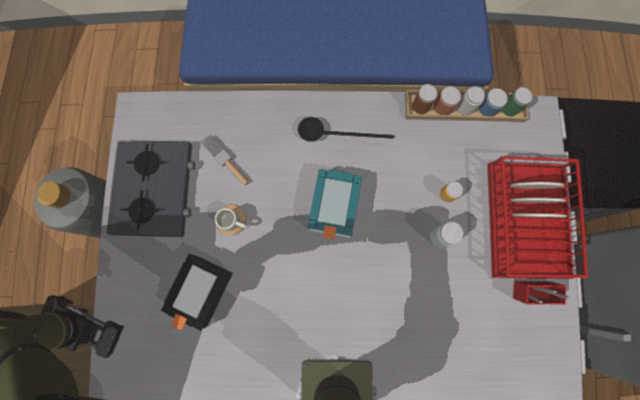

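```bash
python3 - <<'E'
import cv2
a=cv2.imread('pics/top0.png'); b=cv2.imread('pics/scene0.png')
cv2.imwrite('pics/top0c.png',cv2.resize(a[140:270,270:410],None,fx=5,fy=4.6*5/4.6*0.9,interpolation=cv2.INTER_CUBIC)[:600])
cv2.imwrite('pics/scene0c.png',cv2.resize(b[160:260,260:390],None,fx=5,fy=5,interpolation=cv2.INTER_CUBIC))
E
```

```text
(no output)
```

View pics/top0c.png

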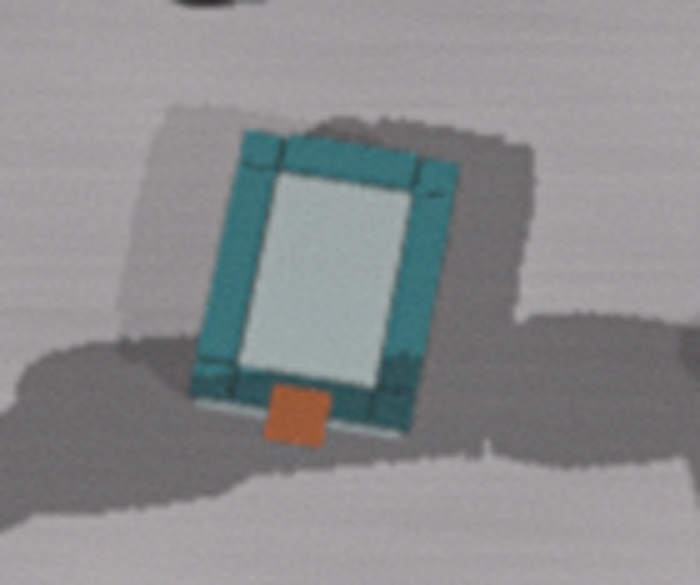

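View pics/scene0c.png

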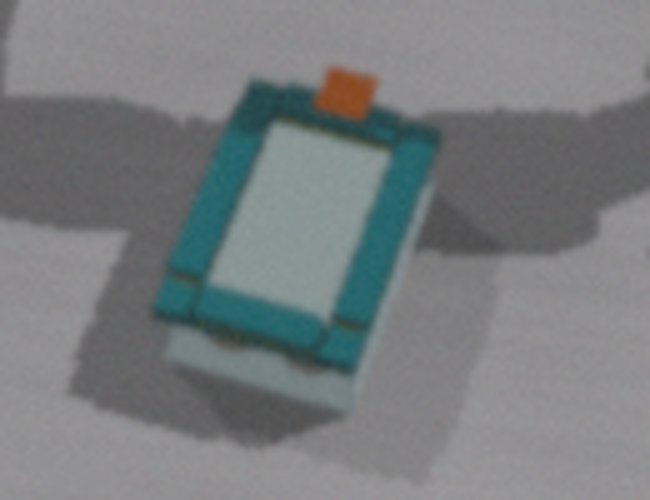

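Two look-alikes: the teal-lidded box at scene (320,207) / top (335,202), and a black one at scene (448,157) / top (197,291). The teal one is the food_box, and the crops show its orange tab on the robot side at top (330,232). Next I fit its pose.

```bash
cat > h.py <<'E'
import numpy as np, cv2
from scipy.optimize import minimize
from scipy.spatial.transform import Rotation as R
def proj(P,cam):
    E=np.asarray(cam['extrinsics']); rv=cv2.Rodrigues(E[:3,:3])[0]
    return cv2.projectPoints(np.asarray(P,float),rv,E[:3,3],np.asarray(cam['intrinsics']),np.asarray(cam['D']))[0][:,0]
def box2w(p,pts):
    c,s=np.cos(p[2]),np.sin(p[2]); pts=np.asarray(pts,float)
    return np.c_[p[0]+c*pts[:,0]-s*pts[:,1],p[1]+s*pts[:,0]+c*pts[:,1],pts[:,2]]
E
python3 - <<'E'
from plant import r, vision
from h import *
S=4
data=[]
for c in ['top','scene']:
    im=cv2.imread(f'pics/{c}0.png'); cam=vision.camera_params(c)
    hsv=cv2.cvtColor(im,cv2.COLOR_BGR2HSV)
    m=((hsv[...,0]>83)&(hsv[...,0]<100)&(hsv[...,1]>100)).astype(np.uint8)
    n,l,st,ce=cv2.connectedComponentsWithStats(m); k=1+np.argmax(st[1:,4]); print(c,st[k],ce[k])
    o=((hsv[...,0]<18)&(hsv[...,1]>150)); 
    m=(l==k).astype(np.uint8)
    data.append((c,cam,m))
def rect(x0,x1,y0,y1,z): return [[x0,y0,z],[x1,y0,z],[x1,y1,z],[x0,y1,z]]
parts=[rect(.066*a-.0*0-(.0 if 0 else 0)-.0+ (0.012-0.012)-0.0+(-.0),.09*a,.041*b,.065*b,.072) for a in(-1,1) for b in(-1,1)]
U=.079
parts+=[rect(.066,.09,-.039,.039,U),rect(-.09,-.066,-.039,.039,U),rect(-.064,.064,.041,.065,U),rect(-.064,.064,-.065,-.041,U)]
def render(p,cam,holes=True):
    m=np.zeros((400*S,640*S),np.uint8)
    for q in parts:
        pix=proj(box2w(p,q),cam)
        cv2.fillConvexPoly(m,np.round((pix+.5)*S*16-8).astype(int),255,shift=4)
    return cv2.resize(m,(640,400),interpolation=cv2.INTER_AREA)/255.
def cost(p):
    t=0
    for c,cam,m in data: t+=np.abs(render(p,cam)-m).sum()
    return t
best=None
c,cam,m=data[0]
from scipy.optimize import least_squares
M=m.nonzero(); cen=np.array([(M[1].min()+M[1].max())/2,(M[0].min()+M[0].max())/2])
xy=least_squares(lambda v: proj([[v[0],v[1],.075]],cam)[0]-cen,[.55,0]).x
print(xy)
for y in np.radians([155,165,172,180,188,195,205]):
    p=minimize(cost,[xy[0],xy[1],y],method='Nelder-Mead',options=dict(initial_simplex=[[xy[0],xy[1],y],[xy[0]+.01,xy[1],y],[xy[0],xy[1]+.01,y],[xy[0],xy[1],y+.1]],maxiter=120))
    if best is None or p.fun<best.fun: best=p
p=best.x; print(best.fun,[int(d[2].sum()) for d in data],p,np.degrees(p[2]))
for c,cam,m in data: 
    print(c,np.abs(render(p,cam)-m).sum(), proj(box2w(p,[[.1,0,.079]]),cam), proj([[*p[:2],.066]],cam))
    alone=minimize(lambda q:np.abs(render(q,cam)-m).sum(),p,method='Nelder-Mead',options=dict(initial_simplex=[p,p+[.01,0,0],p+[0,.01,0],p+[0,0,.1]])); print(alone.x,alone.fun)
np.save('pose.npy',p)
s=r.get_state(); print(s['tool_pos']); Rm=R.from_quat(s['eef_rot']).as_matrix(); print(Rm)
for n,q in dict(plain=[-.078,0,.079],left=[0,.053,.079],right=[0,-.053,.079],tab=[.078,0,.079]).items():
    print(n,box2w(p,[q])[0])
E
```

```text
top [ 309  169   52   66 1122] [335.28253119 198.78609626]
scene [291 178  56  56 942] [318.39065817 206.61146497]
[0.56298917 0.00758356]
851.7019607843138 [1122, 942] [0.56514614 0.00974431 2.96953895] 170.14204882508963
top 466.52549019607847 [[327.6383131  234.33162919]] [[333.69945546 201.33777866]]
[0.56333384 0.00667627 2.96733072] 383.0980392156863
scene 385.17647058823525 [[328.46252019 176.29559383]] [[318.48291555 203.70025   ]]
[0.56664974 0.01391721 2.96838452] 224.95294117647057
[0.22701907 0.58231898 0.24973664]
[[ 3.63243170e-01  9.31694370e-01  1.53614059e-05]
 [ 9.31694369e-01 -3.63243170e-01  4.04929891e-05]
 [ 4.33070157e-05 -3.96666330e-07 -9.99999999e-01]]
plain [ 0.64199449 -0.00360976  0.079     ]
left [ 0.55607222 -0.04247315  0.079     ]
right [0.57422007 0.06196178 0.079     ]
tab [0.4882978  0.02309839 0.079     ]
```

```bash
python3 - <<'E'
from plant import vision
from h import *
p=np.load('pose.npy')
out=[]
for c,(y0,x0) in dict(top=(155,290),scene=(165,275)).items():
    im=cv2.imread(f'pics/{c}0.png'); cam=vision.camera_params(c)
    big=cv2.resize(im[y0:y0+90,x0:x0+90],None,fx=4.4*1,fy=4.4,interpolation=cv2.INTER_CUBIC)
    for pts,col in [([[.09,.065,.072],[-.09,.065,.072],[-.09,-.065,.072],[.09,-.065,.072]],(0,0,255)),([[.066,.041,.066],[-.066,.041,.066],[-.066,-.041,.066],[.066,-.041,.066]],(0,255,255))]:
        q=(proj(box2w(p,pts),cam)-[x0,y0]+.5)*4.4
        cv2.polylines(big,[np.round(q).astype(int)],True,col,1)
    hsv=cv2.cvtColor(im,cv2.COLOR_BGR2HSV); m=((hsv[...,0]>83)&(hsv[...,0]<100)&(hsv[...,1]>100)).astype(np.uint8)*255
    out.append(big)
    print(hsv[y0+20:y0+70:6,x0+22:x0+70:6].tolist()[7])
cv2.imwrite('pics/ov0.png',np.hstack(out))
E
```

```text
[[93, 132, 120], [92, 34, 134], [90, 17, 169], [90, 17, 168], [90, 18, 167], [90, 17, 167], [93, 137, 121], [93, 112, 116]]
[[95, 23, 133], [79, 35, 81], [77, 70, 69], [92, 135, 89], [93, 170, 105], [93, 161, 108], [93, 64, 115], [120, 4, 131]]
```

View pics/ov0.png

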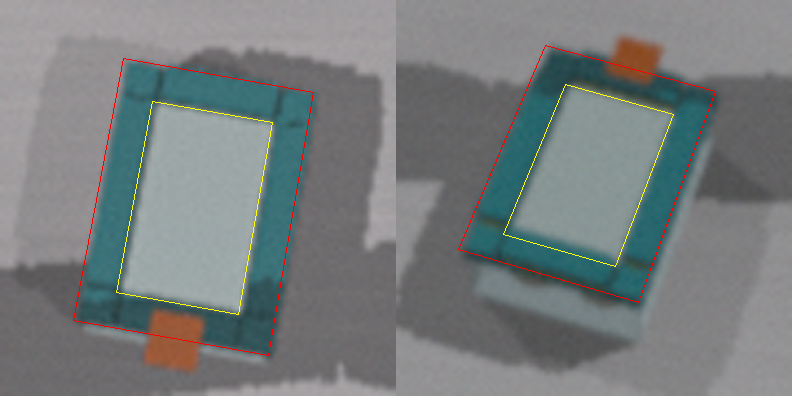

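The overlay fits to within about 1 px (roughly 2.5 mm). The box is near (0.565, 0.010) at yaw 170°, with the tab toward the robot. I'll move over it, align the tool with the box and check with the wrist camera.

Request:
send_rows --series '[{"delta_pos": [-2.5,3.2,0],"turn": -3,"jaw": 1},{"delta_pos": [-5,6.4,0],"turn": -6,"jaw": 1},{"delta_pos": [-7.5,9.6,0],"turn": -9,"jaw": 1},{"delta_pos": [-10,12.8,0],"turn": -11.4,"jaw": 1},{"delta_pos": [-12.5,16,0],"turn": -11.4,"jaw": 1},{"delta_pos": [-15,19.2,0],"turn": -11.4,"jaw": 1},{"delta_pos": [-17.5,22.4,0],"turn": -11.4,"jaw": 1},{"delta_pos": [-20,25.5,0],"turn": -11.4,"jaw": 1}]'

```text
clock: 1.27
tool_pos: [0.393, 0.3015, 0.25]
eef_rot: [0.766, 0.643, 0.0, 0.0]
contact_force: [0.4, 1.1, -0.7]
opening: 0.419
```

```bash
cat > st.py <<'E'
from plant import r,vision
from h import *
s=r.get_state(); Rm=R.from_quat(s['eef_rot']).as_matrix()
print('t',s['clock'],'pos',s['tool_pos'].round(4),'F',s['contact_force'].round(1),'op',round(s['opening'],2),'yaw',np.degrees(np.arctan2(Rm[1,0],Rm[0,0])).round(2),'zz',Rm[:,2].round(3),'q7',s['q'][6].round(2))
p=np.load('pose.npy')
for n,q in dict(cen=[0,0,.079],plain=[-.078,0,.079],left=[0,.053,.079],right=[0,-.053,.079],tab=[.078,0,.079]).items():
    w=box2w(p,[q])[0]+[0,0,.011]
    print(n,'delta tool cm to touch',((w-s['tool_pos'])@Rm*100).round(2))
for a in (80,-100,170,-10):
  pass
E
python3 st.py; python3 -c "
from plant import vision
from h import *
from plant import r
E=np.array(vision.camera_params('wrist')['extrinsics']); s=r.get_state(); T=R.from_quat(s['eef_rot']).as_matrix()
C=-E[:3,:3].T@E[:3,3]; print(T.T@(C-s['tool_pos']), E[:3,:3]@T, vision.camera_params('wrist')['intrinsics'])"
```

```text
t 1.2667 pos [0.393  0.3015 0.25  ] F [ 0.4  1.1 -0.7] op 0.42 yaw 80.09 zz [ 0.001  0.    -1.   ] q7 0.41
cen delta tool cm to touch [-25.79  21.97  16.  ]
plain delta tool cm to touch [-25.78  29.77  16.01]
left delta tool cm to touch [-31.09  21.98  16.  ]
right delta tool cm to touch [-20.49  21.97  16.  ]
tab delta tool cm to touch [-25.8   14.17  16.  ]
[ 4.82327521e-05 -7.69341021e-02 -1.35109076e-01] [[ 9.99999038e-01  1.07292403e-03  8.79036761e-04]
 [-7.65936220e-04  9.55516253e-01 -2.94937457e-01]
 [-1.15637940e-03  2.94936500e-01  9.55516156e-01]] [[356.55820465   0.         320.27702197]
 [  0.         356.55820465 198.93364028]
 [  0.           0.           1.        ]]
```

Request:
send_rows --series '[{"delta_pos": [-3,2.6,0],"turn": 0,"jaw": 1},{"delta_pos": [-6,5.2,0],"turn": 0,"jaw": 1},{"delta_pos": [-9.2,7.8,0],"turn": 0,"jaw": 1},{"delta_pos": [-12.4,10.5,0],"turn": 0,"jaw": 1},{"delta_pos": [-15.6,13.2,0],"turn": 0,"jaw": 1},{"delta_pos": [-18.8,16,0],"turn": 0,"jaw": 1},{"delta_pos": [-22,18.5,0],"turn": 0,"jaw": 1},{"delta_pos": [-25.8,20,0],"turn": 0,"jaw": 1}]'

```text
clock: 1.93
tool_pos: [0.5473, 0.0135, 0.25]
eef_rot: [0.766, 0.643, 0.002, 0.001]
contact_force: [0.4, 0.0, 0.6]
opening: 0.007
```

Request:
send_rows --series '[{"delta_pos": [0,0,0],"turn": 0,"jaw": 1},{"delta_pos": [0,0,0],"turn": 0,"jaw": 1},{"delta_pos": [0,0,0],"turn": 0,"jaw": 1}]'

```text
clock: 2.18
tool_pos: [0.5445, 0.0154, 0.2498]
eef_rot: [0.765, 0.643, 0.0, -0.0]
contact_force: [0.7, 0.9, 0.2]
opening: 0.009
```

```bash
python3 st.py; cat > snap.py <<'E'
import sys
from plant import vision
from h import *
n=sys.argv[1]; p=np.load('pose.npy'); cam=vision.camera_params('wrist'); im=vision.snapshot('wrist'); cv2.imwrite(f'pics/{n}_raw.png',im)
np.savez(f'pics/{n}.npz',**cam)
S=7
o=im.copy()
for pts,col in [([[.09,.065,.072],[-.09,.065,.072],[-.09,-.065,.072],[.09,-.065,.072]],(0,0,255)),([[.066,.041,.066],[-.066,.041,.066],[-.066,-.041,.066],[.066,-.041,.066]],(0,255,255))]:
    cv2.polylines(o,[np.round(proj(box2w(p,pts),cam)).astype(int)],True,col,1)
cv2.imwrite(f'pics/{n}.png',o)
E
python3 snap.py w1
```

```text
t 2.1833 pos [0.5445 0.0154 0.2498] F [0.7 0.9 0.2] op 0.01 yaw 80.1 zz [-0.     0.001 -1.   ] q7 1.03
cen delta tool cm to touch [-0.22  2.14 15.97]
plain delta tool cm to touch [-0.21  9.94 15.97]
left delta tool cm to touch [-5.52  2.14 15.97]
right delta tool cm to touch [ 5.08  2.13 15.98]
tab delta tool cm to touch [-0.23 -5.66 15.98]
```

View pics/w1.png

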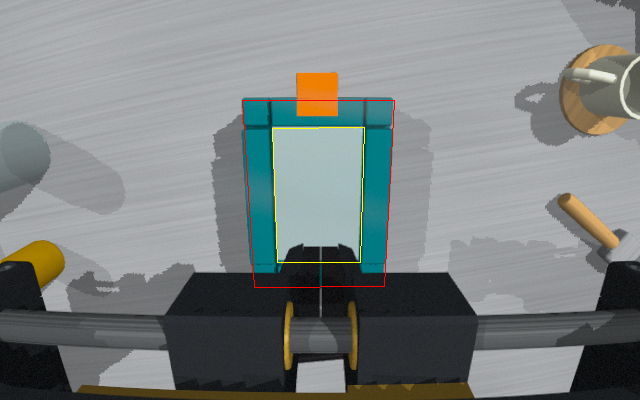

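The wrist view agrees with the fit to 1–2 px (about 1 mm): tab-end corners at (243,98) and (392,98), recess edge at row 127. I'll press the plain end first, going to a point 2 cm above it.

Request:
send_rows --series '[{"delta_pos": [-0.3,3.3,0],"turn": 0,"jaw": 1},{"delta_pos": [-0.3,6.6,2],"turn": 0,"jaw": 1},{"delta_pos": [-0.3,9.9,4.5],"turn": 0,"jaw": 1},{"delta_pos": [-0.3,9.9,7.5],"turn": 0,"jaw": 1},{"delta_pos": [-0.3,9.9,10.5],"turn": 0,"jaw": 1},{"delta_pos": [-0.3,9.9,13],"turn": 0,"jaw": 1},{"delta_pos": [-0.3,9.9,14],"turn": 0,"jaw": 1},{"delta_pos": [-0.3,9.9,14],"turn": 0,"jaw": 1}]'

```text
clock: 2.9
tool_pos: [0.6396, -0.003, 0.1074]
eef_rot: [0.764, 0.645, -0.002, -0.002]
contact_force: [-0.1, -0.5, -0.7]
opening: 0.003
```

```bash
python3 st.py;python3 snap.py w2; python3 -c "
import cv2
from plant import vision
a=vision.snapshot('scene'); cv2.imwrite('pics/s2.png',cv2.resize(a[130:260,240:400],None,fx=5,fy=4.6,interpolation=cv2.INTER_CUBIC))"
```

```text
t 2.9 pos [ 0.6396 -0.003   0.1074] F [-0.1 -0.5 -0.7] op 0.0 yaw 80.29 zz [-0.005  0.001 -1.   ] q7 1.04
cen delta tool cm to touch [-0.   -7.55  1.78]
plain delta tool cm to touch [-0.02  0.25  1.74]
left delta tool cm to touch [-5.3  -7.56  1.78]
right delta tool cm to touch [ 5.3  -7.53  1.77]
tab delta tool cm to touch [  0.02 -15.35   1.82]
```

View pics/w2.png

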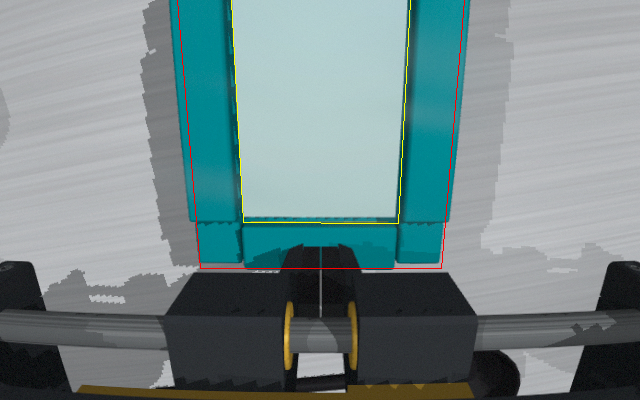

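View pics/s2.png

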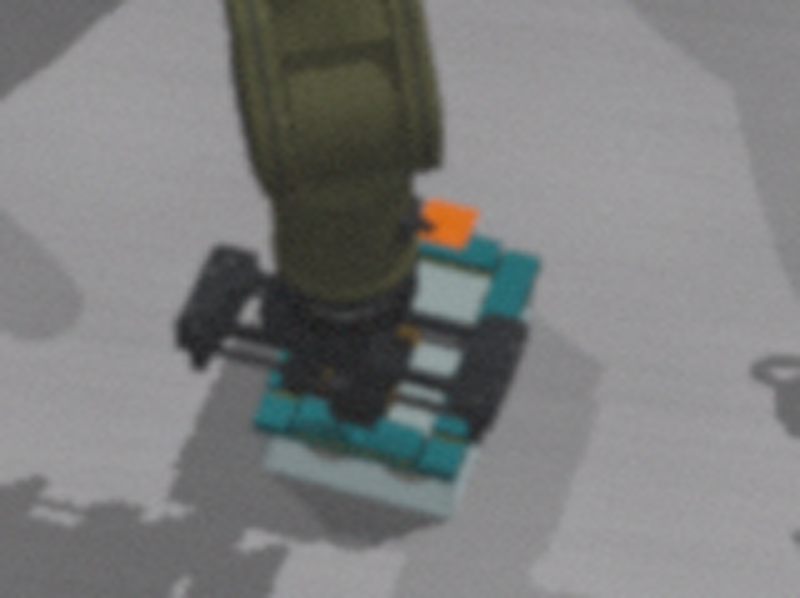

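The plain-end section (centre about (320,245) in the wrist view) is right under the fingertips. The real box sits about 1.5 mm nearer the robot than the fit. I'll press slowly.

Request:
send_rows --series '[{"delta_pos": [0,-0.1,0.6],"turn": 0,"jaw": 1},{"delta_pos": [0,-0.1,1.2],"turn": 0,"jaw": 1},{"delta_pos": [0,-0.1,1.7],"turn": 0,"jaw": 1},{"delta_pos": [0,-0.1,2.0],"turn": 0,"jaw": 1},{"delta_pos": [0,-0.1,2.2],"turn": 0,"jaw": 1},{"delta_pos": [0,-0.1,2.4],"turn": 0,"jaw": 1},{"delta_pos": [0,-0.1,2.4],"turn": 0,"jaw": 1}]'

```text
clock: 3.58
tool_pos: [0.6404, -0.0051, 0.0853]
eef_rot: [0.766, 0.643, -0.0, -0.0]
contact_force: [-0.5, -0.7, -1.1]
opening: 0.006
```

```bash
python3 st.py|head -1
```

```text
t 3.5833 pos [ 0.6404 -0.0051  0.0853] F [-0.5 -0.7 -1.1] op 0.01 yaw 80.1 zz [-0.001  0.    -1.   ] q7 1.03
```

Request:
send_rows --series '[{"delta_pos": [0,0,0.1],"turn": 0,"jaw": 1},{"delta_pos": [0,0,0.2],"turn": 0,"jaw": 1},{"delta_pos": [0,0,0.3],"turn": 0,"jaw": 1},{"delta_pos": [0,0,0.4],"turn": 0,"jaw": 1},{"delta_pos": [0,0,0.4],"turn": 0,"jaw": 1}]'

```text
clock: 4.0
tool_pos: [0.6408, -0.005, 0.0834]
eef_rot: [0.766, 0.643, 0.0, 0.0]
contact_force: [-4.0, 0.2, 12.4]
opening: 0.007
```

```bash
python3 st.py|head -1
```

```text
t 4.0 pos [ 0.6408 -0.005   0.0834] F [-4.   0.2 12.4] op 0.01 yaw 80.09 zz [ 0.001 -0.    -1.   ] q7 1.03
```

The plain end bottomed out at tip height 72.4 mm with 12 N, so it is shut. I'll lift, move to the left side and turn the tool −90°.

Request:
send_rows --series '[{"delta_pos": [0,0,-2],"turn": 0,"jaw": 1},{"delta_pos": [0,0,-5],"turn": -7,"jaw": 1},{"delta_pos": [-1,-2,-5.5],"turn": -14,"jaw": 1},{"delta_pos": [-2,-4,-5.5],"turn": -21,"jaw": 1},{"delta_pos": [-3,-5,-5.5],"turn": -28,"jaw": 1},{"delta_pos": [-4,-6,-5.5],"turn": -35,"jaw": 1},{"delta_pos": [-5.3,-7,-5.5],"turn": -42,"jaw": 1},{"delta_pos": [-5.3,-7.8,-5.5],"turn": -49,"jaw": 1}]'

```text
clock: 4.67
tool_pos: [0.5532, -0.0473, 0.1365]
eef_rot: [0.429, 0.904, -0.002, -0.0]
contact_force: [0.0, -1.3, 0.4]
opening: 0.006
```

Request:
send_rows --series '[{"delta_pos": [0,0,0],"turn": -7,"jaw": 1},{"delta_pos": [0,0,0],"turn": -14,"jaw": 1},{"delta_pos": [0,0,0],"turn": -21,"jaw": 1},{"delta_pos": [0,0,0],"turn": -28,"jaw": 1},{"delta_pos": [0,0,0],"turn": -35,"jaw": 1},{"delta_pos": [0,0,0],"turn": -41,"jaw": 1},{"delta_pos": [0,0,0],"turn": -41,"jaw": 1},{"delta_pos": [0,0,0],"turn": -41,"jaw": 1}]'

```text
clock: 5.33
tool_pos: [0.5547, -0.0439, 0.1366]
eef_rot: [0.088, 0.996, 0.0, -0.0]
contact_force: [-0.1, 0.7, -0.2]
opening: 0.007
```

```bash
python3 st.py;python3 snap.py w3
```

```text
t 5.3333 pos [ 0.5547 -0.0439  0.1366] F [-0.1  0.7 -0.2] op 0.01 yaw 169.91 zz [-0.  0. -1.] q7 2.22
cen delta tool cm to touch [-0.09  5.47  4.66]
plain delta tool cm to touch [-7.89  5.5   4.66]
left delta tool cm to touch [-0.11  0.17  4.66]
right delta tool cm to touch [-0.07 10.77  4.66]
tab delta tool cm to touch [7.71 5.43 4.66]
```

View pics/w3.png

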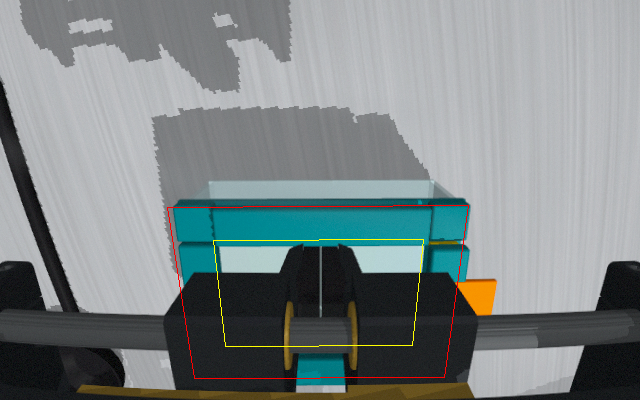

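The tip is over the left side section (rows 200–240), with the tab at right (480,295). Pressing now.

Request:
send_rows --series '[{"delta_pos": [0,0.1,2],"turn": 0,"jaw": 1},{"delta_pos": [0,0.1,3.5],"turn": 0,"jaw": 1},{"delta_pos": [0,0.1,4.3],"turn": 0,"jaw": 1},{"delta_pos": [0,0.1,4.7],"turn": 0,"jaw": 1},{"delta_pos": [0,0.1,5.0],"turn": 0,"jaw": 1},{"delta_pos": [0,0.1,5.2],"turn": 0,"jaw": 1},{"delta_pos": [0,0.1,5.4],"turn": 0,"jaw": 1},{"delta_pos": [0,0.1,5.5],"turn": 0,"jaw": 1}]'

```text
clock: 6.05
tool_pos: [0.5555, -0.0426, 0.0833]
eef_rot: [0.086, 0.996, -0.0, 0.001]
contact_force: [-4.6, -0.2, 20.7]
opening: 0.004
```

```bash
python3 st.py|head -1;python3 snap.py w4
```

```text
t 6.05 pos [ 0.5555 -0.0426  0.0833] F [-4.6 -0.2 20.7] op 0.0 yaw 170.08 zz [ 0.002 -0.001 -1.   ] q7 2.14
```

View pics/w4.png

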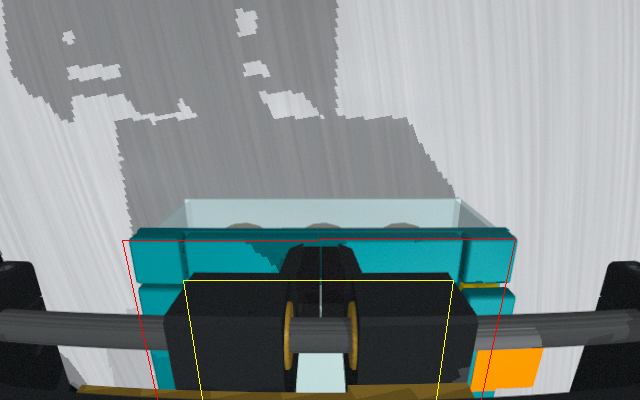

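The left section is flush at tip 72.3 mm, 21 N. Lift and move across to the right side.

Request:
send_rows --series '[{"delta_pos": [0,0,-1.5],"turn": 0,"jaw": 1},{"delta_pos": [0,0,-4],"turn": 0,"jaw": 1},{"delta_pos": [0,3,-4.5],"turn": 0,"jaw": 1},{"delta_pos": [0,6,-4.5],"turn": 0,"jaw": 1},{"delta_pos": [0,9,-4.5],"turn": 0,"jaw": 1},{"delta_pos": [0,10.6,-4.5],"turn": 0,"jaw": 1},{"delta_pos": [0,10.6,-4.5],"turn": 0,"jaw": 1},{"delta_pos": [0,10.6,-4.5],"turn": 0,"jaw": 1}]'

```text
clock: 6.77
tool_pos: [0.5733, 0.0623, 0.1271]
eef_rot: [0.086, 0.996, 0.0, 0.0]
contact_force: [-0.3, -0.8, 0.3]
opening: 0.005
```

```bash
python3 st.py;python3 snap.py w5
```

```text
t 6.7667 pos [0.5733 0.0623 0.1271] F [-0.3 -0.8  0.3] op 0.01 yaw 170.19 zz [ 0.001  0.    -1.   ] q7 2.07
cen delta tool cm to touch [-0.09 -5.32  3.71]
plain delta tool cm to touch [-7.89 -5.32  3.71]
left delta tool cm to touch [ -0.08 -10.62   3.71]
right delta tool cm to touch [-0.09 -0.02  3.71]
tab delta tool cm to touch [ 7.71 -5.31  3.7 ]
```

View pics/w5.png

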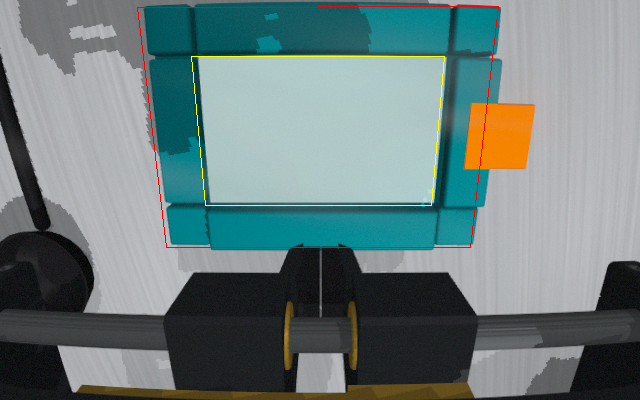

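The box outline is about 2 mm towards the tab from the fit, as before, and plain and left look flush. The right section (320,227) and tab end (485,130) still stand up. Pressing the right section.

Request:
send_rows --series '[{"delta_pos": [0.2,-0.1,1.2],"turn": 0,"jaw": 1},{"delta_pos": [0.2,-0.1,2.5],"turn": 0,"jaw": 1},{"delta_pos": [0.2,-0.1,3.3],"turn": 0,"jaw": 1},{"delta_pos": [0.2,-0.1,3.7],"turn": 0,"jaw": 1},{"delta_pos": [0.2,-0.1,4.0],"turn": 0,"jaw": 1},{"delta_pos": [0.2,-0.1,4.2],"turn": 0,"jaw": 1},{"delta_pos": [0.2,-0.1,4.4],"turn": 0,"jaw": 1},{"delta_pos": [0.2,-0.1,4.5],"turn": 0,"jaw": 1}]'

```text
clock: 7.48
tool_pos: [0.5711, 0.061, 0.0833]
eef_rot: [0.086, 0.996, -0.0, 0.0]
contact_force: [-5.0, -3.4, 21.6]
opening: 0.005
```

```bash
python3 st.py|head -1
```

```text
t 7.4833 pos [0.5711 0.061  0.0833] F [-5.  -3.4 21.6] op 0.0 yaw 170.1 zz [ 0.001 -0.001 -1.   ] q7 2.0
```

Right bottomed at 72.3 mm, 22 N. Lift, turn back +90°, and move over the tab end while checking the other three.

Request:
send_rows --series '[{"delta_pos": [0,0,-2],"turn": 0,"jaw": 1},{"delta_pos": [0,0,-5],"turn": 7,"jaw": 1},{"delta_pos": [1.5,-1,-6],"turn": 14,"jaw": 1},{"delta_pos": [3,-2,-6],"turn": 21,"jaw": 1},{"delta_pos": [4.5,-3,-6],"turn": 28,"jaw": 1},{"delta_pos": [6,-4,-6],"turn": 35,"jaw": 1},{"delta_pos": [7,-5,-6],"turn": 42,"jaw": 1},{"delta_pos": [7.8,-5.2,-6],"turn": 49,"jaw": 1}]'

```text
clock: 8.15
tool_pos: [0.4838, 0.0215, 0.142]
eef_rot: [0.495, 0.869, -0.001, 0.0]
contact_force: [-0.2, -0.2, 0.1]
opening: -0.001
```

Request:
send_rows --series '[{"delta_pos": [0,0,0],"turn": 7,"jaw": 1},{"delta_pos": [0,0,0],"turn": 14,"jaw": 1},{"delta_pos": [0,0,0],"turn": 21,"jaw": 1},{"delta_pos": [0,0,0],"turn": 28,"jaw": 1},{"delta_pos": [0,0,0],"turn": 35,"jaw": 1},{"delta_pos": [0,0,0],"turn": 41,"jaw": 1},{"delta_pos": [0,0,0],"turn": 41,"jaw": 1},{"delta_pos": [0,0,0],"turn": 41,"jaw": 1}]'

```text
clock: 8.82
tool_pos: [0.4854, 0.0236, 0.1419]
eef_rot: [0.764, 0.645, 0.0, 0.0]
contact_force: [-0.7, -0.4, -0.1]
opening: 0.002
```

```bash
python3 st.py;python3 snap.py w6; python3 -c "
import cv2
from plant import vision
a=vision.snapshot('scene'); cv2.imwrite('pics/s6.png',cv2.resize(a[150:260,260:400],None,fx=5,fy=5,interpolation=cv2.INTER_CUBIC))"
```

```text
t 8.8167 pos [0.4854 0.0236 0.1419] F [-0.7 -0.4 -0.1] op 0.0 yaw 80.31 zz [ 0.001  0.    -1.   ] q7 0.88
cen delta tool cm to touch [-0.02  8.09  5.2 ]
plain delta tool cm to touch [-0.04 15.89  5.2 ]
left delta tool cm to touch [-5.32  8.07  5.2 ]
right delta tool cm to touch [5.28 8.1  5.2 ]
tab delta tool cm to touch [0.   0.29 5.19]
```

View pics/w6.png

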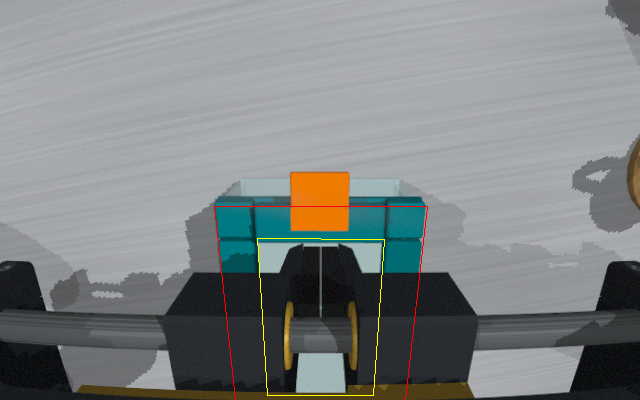

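View pics/s6.png

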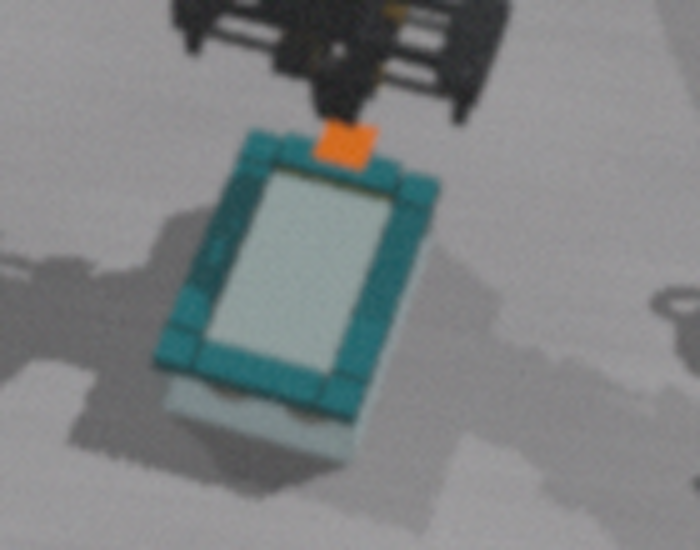

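Plain, left and right show no yellow seal any more. Only the tab end still does, at crop (365,190). Pressing it now.

Request:
send_rows --series '[{"delta_pos": [-0.1,0.1,2],"turn": 0,"jaw": 1},{"delta_pos": [-0.1,0.1,4],"turn": 0,"jaw": 1},{"delta_pos": [-0.1,0.1,4.8],"turn": 0,"jaw": 1},{"delta_pos": [-0.1,0.1,5.2],"turn": 0,"jaw": 1},{"delta_pos": [-0.1,0.1,5.5],"turn": 0,"jaw": 1},{"delta_pos": [-0.1,0.1,5.7],"turn": 0,"jaw": 1},{"delta_pos": [-0.1,0.1,5.9],"turn": 0,"jaw": 1},{"delta_pos": [-0.1,0.1,6.0],"turn": 0,"jaw": 1}]'

```text
clock: 9.58
tool_pos: [0.4865, 0.0221, 0.0832]
eef_rot: [0.765, 0.644, 0.001, 0.001]
contact_force: [-3.8, -0.1, 25.5]
opening: 0.007
```

```bash
python3 st.py|head -1
```

```text
t 9.5833 pos [0.4865 0.0221 0.0832] F [-3.8 -0.1 25.5] op 0.01 yaw 80.11 zz [ 0.002  0.    -1.   ] q7 0.84
```

Bottomed at 72.2 mm. Lift clear and back off for a final look.

Request:
send_rows --series '[{"delta_pos": [0,0,-2],"turn": 0,"jaw": 1},{"delta_pos": [0,0,-5],"turn": 0,"jaw": 1},{"delta_pos": [0,0,-9],"turn": 0,"jaw": 1},{"delta_pos": [0,0,-13],"turn": 0,"jaw": 1},{"delta_pos": [2,0,-16],"turn": 0,"jaw": 1},{"delta_pos": [4,0,-16],"turn": 0,"jaw": 1},{"delta_pos": [7,0,-16],"turn": 0,"jaw": 1},{"delta_pos": [10,0,-16],"turn": 0,"jaw": 1}]'

```text
clock: 10.25
tool_pos: [0.5039, 0.1207, 0.2433]
eef_rot: [0.766, 0.643, 0.001, 0.001]
contact_force: [1.5, 0.4, -0.8]
opening: 0.006
```

Request:
send_rows --series '[{"delta_pos": [3,0,0],"turn": 0,"jaw": 1},{"delta_pos": [6,0,0],"turn": 0,"jaw": 1},{"delta_pos": [9,0,0],"turn": 0,"jaw": 1},{"delta_pos": [12,0,0],"turn": 0,"jaw": 1},{"delta_pos": [12,0,0],"turn": 0,"jaw": 1},{"delta_pos": [12,0,0],"turn": 0,"jaw": 1}]'

```text
clock: 10.75
tool_pos: [0.5235, 0.2408, 0.2421]
eef_rot: [0.764, 0.645, 0.001, -0.0]
contact_force: [0.7, -0.6, -0.8]
opening: 0.006
```

```bash
python3 st.py|head -1; python3 -c "
import cv2,numpy as np
from plant import vision
a=vision.snapshot('scene'); b=vision.snapshot('top'); w=vision.snapshot('wrist')
f=lambda i:cv2.resize(i,(400,400),interpolation=cv2.INTER_CUBIC)
cv2.imwrite('pics/end.png',np.hstack([f(a[165:255,275:365]),f(b[155:245,290:380])]))
cv2.imwrite('pics/endw.png',w); cv2.imwrite('pics/endtop.png',b)"
```

```text
t 10.75 pos [0.5235 0.2408 0.2421] F [ 0.7 -0.6 -0.8] op 0.01 yaw 80.31 zz [ 0.001  0.001 -1.   ] q7 0.65
```

View pics/end.png

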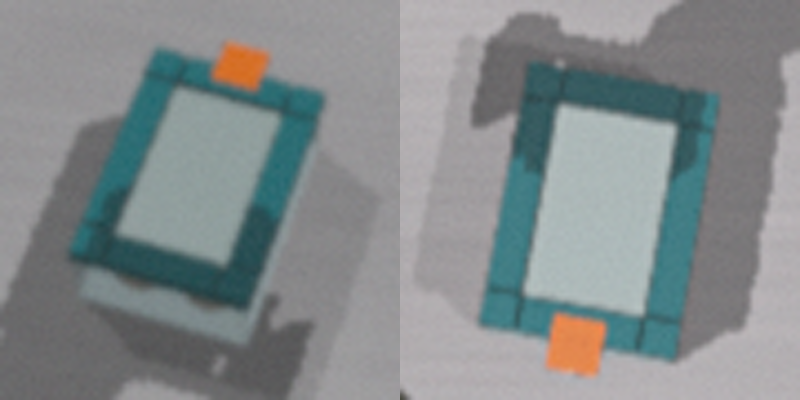

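View pics/endw.png

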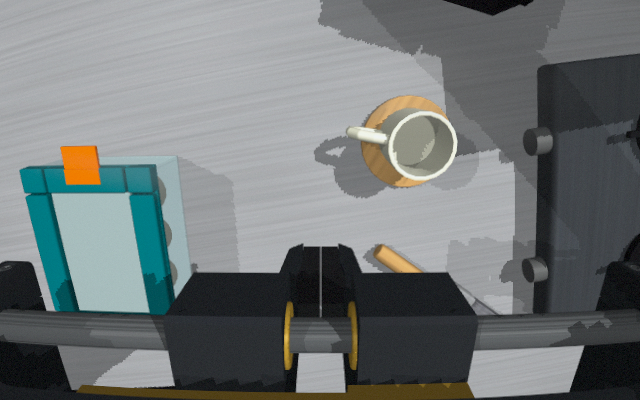

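View pics/endtop.png

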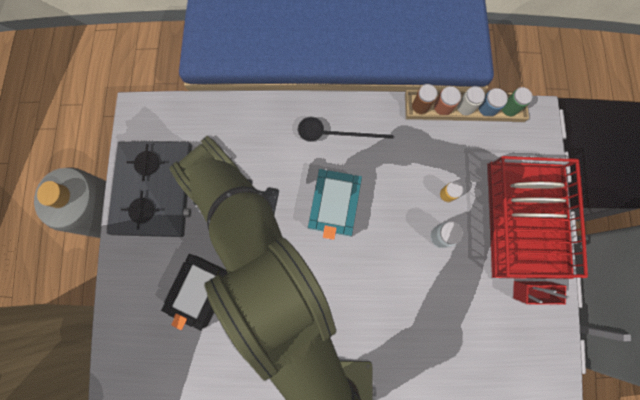

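All four sections look flush with no yellow seal showing. The box is where it was (top (335,202)), as are the jar, tin, ladle and cup. Handing in.

```bash
python3 -c "
from plant import order; print(order.finish_job())"
```

```text
the job is handed in; nothing more can be done
None
```

The teal-lidded food box is shut. I pressed the plain end first, then the left side, the right side, and the tab end last, using closed fingertips. I handed the job in at about 10.9 s on the robot's clock.

- **Pressing:** Each section bottomed out with the fingertip about 72.3 mm above the counter, which is flush with the corners. The end-of-press force readings were 12 to 26 N.
- **Before the tab end:** The scene picture showed the yellow seal only at the tab end, so the other three were already down.
- **Final pictures:** No yellow seal shows on any section, and the box shows no visible shift. The cup, coaster, ladle, tin and jar also look unmoved. The dish brush was partly hidden by the arm in the last views. The arm is clear of everything.
- **Disagreement:** My first position fit from the two fixed cameras was about 2 mm off from what the wrist camera showed, and the two cameras differed from each other by about 7 mm. I corrected for this when pressing.

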